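# Seat the doming punches in order of use

## Task

Get the jeweller's punch stand ready: with the fingertips, gently press down the three ball-headed punches one after the other, the largest ball first, then the middle-sized, then the smallest, each fully home so that its collar rests on its bush. Only press: do not grasp or pull up any punch. Leave the flat-headed punch as it stands and do not disturb the jar, the die wheel or the hammer.

Things in the scene. Friction and masses are not known exactly. Their poses are not given: they have to be found in the camera images.
- stand: dark wood block fixed to the bench, 75 mm (its x) by 262 mm (its y), 37 mm high; origin: centre of its underside. Four upright steel punches stand in a row along its y, 62 mm apart (y = -93, -31, 31, 93 mm), in any order, each in a brass bush whose top is 12 mm above the block. Each has a 22 mm wide collar; its head's top is 45 mm above the collar's underside, 94 mm above the bench when home
- punch_large (a joint): slide of the punch with the largest ball head (steel ball, 30 mm diameter, on a thin neck). In m, growing downwards: 0.014 = home, its collar rests on its brass bush; less = collar that much higher (at the start 8 to 14 mm above the bush); below 0 = being pulled out. About 5 N of friction holds it where it is left; no spring. The bush sits on rubber: bush and punch give 1 mm per 4 N pressed
- punch_middle (a joint): slide of the punch with the middle-sized ball head (steel ball, 20 mm diameter, on a thin neck). In m, growing downwards: 0.014 = home, its collar rests on its brass bush; less = collar that much higher (at the start 8 to 14 mm above the bush); below 0 = being pulled out. About 5 N of friction holds it where it is left; no spring. The bush sits on rubber: bush and punch give 1 mm per 4 N pressed
- punch_small (a joint): slide of the punch with the smallest ball head (steel ball, 12 mm diameter, on a thin neck). In m, growing downwards: 0.014 = home, its collar rests on its brass bush; less = collar that much higher (at the start 8 to 14 mm above the bush); below 0 = being pulled out. About 5 N of friction holds it where it is left; no spring. The bush sits on rubber: bush and punch give 1 mm per 4 N pressed
- punch_flat (a joint): slide of the fourth punch, with a flat square head (26 x 26 mm, 12 mm thick) instead of a ball; same values, friction and bush as the others. To be left as it stands
- large_top (a point): topmost point of the 30 mm ball, on the punch's axis; moves with the punch
- middle_top (a point): topmost point of the 20 mm ball, on the punch's axis; moves with the punch
- small_top (a point): topmost point of the 12 mm ball, on the punch's axis; moves with the punch
- flat_top (a point): centre of the flat square head's upper face; moves with the punch
- jar: loose clear jar with a steel lid, 52 mm diameter, 60 mm high, standing behind the stand; origin at the centre of its underside
- die_wheel: loose steel disc, 92 mm diameter, 18 mm thick, with six dark round recesses, lying behind the stand; origin at the centre of its underside
- hammer: loose bench hammer lying on the bench beside one end of the stand, 200 mm long along its x axis; origin near the middle of its length, at bench level
There are look-alikes about, which are no part of the job. Several things have the shape of the jar; the one meant has the colours described above.

How it is judged (in metres and radians):
On the way, in this order (a step that is already met when the one before it is completed fails the run):
1. the punch with the largest ball is pressed home (value of joint punch_large above 0.0115 m), for 0.1 s.
2. the punch with the middle-sized ball is pressed home (value of joint punch_middle above 0.0115 m), for 0.1 s.
3. the punch with the smallest ball is pressed home (value of joint punch_small above 0.0115 m), for 0.1 s.
At the end, for the whole second after the job is handed in: All three ball punches are home to within 2.5 mm; the flat-headed punch is within 4 mm of where it stood; jar, die wheel and hammer are at rest within 15 mm of where they were (value of joint each of punch_large, punch_middle, punch_small above 0.0115 m and distance of flat_top from where it was at the start of the episode below 0.004 m and distance of each of jar, die_wheel, hammer from where it was at the start of the episode below 0.015 m and linear speed of each of jar, die_wheel, hammer below 0.02 m/s); the robot touches nothing.
It fails at once if a ball punch is pressed roughly or pinched (fingers bear on it with more than 35 N) (contact force between the fingers and punch_large above 35 N or contact force between the fingers and punch_middle above 35 N or contact force between the fingers and punch_small above 35 N).
It fails at once if a ball punch is pulled up (joint below -0.004) (value of joint any of punch_large, punch_middle, punch_small below -0.004 m).
It fails at once if the flat-headed punch is pressed or pulled by more than 4 mm (distance of flat_top from where it was at the start of the episode above 0.004 m).
It fails at once if the jar, die wheel or hammer is shifted or lifted by more than 15 mm (distance of any of jar, die_wheel, hammer from where it was at the start of the episode above 0.015 m).
It also fails if it takes over 40 s, if anything falls off the work surface, if the arm or the gripper's body presses on something with over 40 N, if the wrist force passes 120 N, or if a joint passes its speed limit or range.

## Robot

A 6-joint arm with a two-finger parallel gripper is mounted at the origin on the work surface. World frame = base frame: x ahead of the robot, y to its left, z up, the work surface at z = 0. Lengths are in m, angles in degrees, forces in N, time in s.
With the tool pointing down it reaches from about 0.25 to 0.725 m from the base axis. Payload 9.7 kg.
Tool frame: the origin (TCP) lies midway between the tips of the shut fingers; the grasp point (between the pads) lies 19 mm behind it (bot.hold_point_z is the distance from the TCP to the grasp point, in m); z points along the fingers, y is the line along which they close (so a half turn about z gives the same grasp; the last joint's range is limited). The gripper opens to 85 mm and grips with 20 to 120 N. Pads are 22 mm wide; open, the fingers measure 114 mm over their backs; the gripper's body (76 mm by 85 mm) begins 54 mm behind the grasp point. The pads swing forward as they close: fully open they stand 13 mm farther back than shut.
Start: joints at [63.083, 4.979, 10.078, 95.1, 0, 90], TCP at [0.249, 0.49, 0.231] pointing down, gripper open.
Joint ranges: [-179.16, 179.16], [-48.56, 103.87], [-65.8, 70.77], [-126.05, 130.52], [-82.76, 87.17], [-180, 180]. Speed limits (degrees/s): [127.2, 127.2, 147.25, 180, 180, 180].

## Interface

Orientations are given as [roll, pitch, yaw] about the fixed x, y, z axes, in that order (R = Rz(yaw) Ry(pitch) Rx(roll)).
In Python, from workcell import bot gives the robot as it stands.
- The arm moves only by the tool play_rows, never from a script. Its argument "steps" is a list that holds one entry, the list of rows, each a list of 4 numbers: the shift along the tool's x, y, z in m, then the turn about the tool's z in rad. In form: [[[tx, ty, tz, yaw], ...]]. A call has exactly 5 rows; each row shifts and turns the commanded pose from where the row before left it, along the tool's axes as they then stand; what a row does not reach is not made up. A row lasts 1/12 s, in which the tool goes at most 41.7 mm and 7.16 degrees, less where a joint would pass 70% of its speed; a pose out of reach is approached as far as the arm can. A call is refused whole if a number of a shift passes 0.0417 or a number of a turn 0.125, either way. A call with a gripper value outside its range is refused whole. "gripper" is the finger opening in m, from 0 to 0.0854, set as the call begins (left out, the last holds). The fingers move at their own pace and stop on an object; "squeeze" is the grip in N (left out, the last holds). Time passes only in rows, so rows that do not move let the fingers close, or fill a call up. It gives the time, the measured TCP pose, the force, the opening and the grip force at its end, in the units of the state.
- bot.get_obs(): the state, without advancing time (a new reading comes with each control period).
- bot.camera(name): name is "scene" or "top" or "wrist"; returns a dict with "img" (480x640x3 uint8, blue, green, red), "vfov" (degrees; the focal length in pixels is half the picture's height over the tangent of half this angle, whatever the lens; pixels are square), "cx", "cy" (the principal point, pixels), "xyz" and "attitude" of the camera in the world. Camera axes: x right, y down, z forward; pixel columns grow to the right and rows downward; lengths in m; the calibration is good to about 2 mm. A picture is of the moment at which its call begins. There is no depth.
- bot.job_done(): hands the job in; it is judged then, once.
The state is a dict: "time": time; "q": joint angles; "qd": joint speeds; "joint_efforts": joint torques, N m; "ee_pos": TCP position; "tcp_rot": TCP orientation; "wrist_force": force on the tool from outside, world axes, zero at the start; "torque": the same for the moment, N m; "opening": finger opening in m; "grasp_force": force on a finger pad.
Only numpy, scipy, OpenCV 4.12 (cv2) and the standard library are available. Lean on these libraries where they do the work, as an engineer would, in place of code of your own. Each camera call takes 0.05 s, during which the arm holds its last target. There are 200 camera calls.

## Working session

There is one attempt and no reset: what is moved stays moved. The work goes in short steps, Python scripts to look and compute and a tool call to move; the robot and the scene stay as the last step left them, time stands still between calls to the robot, and variables do not carry over. Pictures are saved under pics/ and viewed, at most 10 in all, crops included, and the job is handed in when it is done.

Besides the shell and the picture viewer there is one more tool, called after "Request:" as name(argument=value, ...) on one line, values as JSON. play_rows: Moves the arm, as the interface text tells. Its arguments: {"type":"object","properties":{"steps":{"type":"array","items":{"type":"array","items":{"type":"array","items":{"type":"number"}}}},"gripper":{"type":"number"},"squeeze":{"type":"number"}},"required":["steps"]}

```bash
mkdir -p pics
cat > h.py <<'E'
import numpy as np, cv2
from workcell import bot
from scipy.spatial.transform import Rotation as R
def ray(c,u,v):
    f=240/np.tan(np.radians(c['vfov'])/2)
    d=np.array([(u-c['cx'])/f,(v-c['cy'])/f,1.])
    a=np.array(c['attitude'],float)
    M=a if a.shape==(3,3) else R.from_euler('xyz',a,degrees=True).as_matrix()
    return np.array(c['xyz']),M@d
def onz(c,u,v,z):
    o,d=ray(c,u,v); return o+d*(z-o[2])/d[2]
def tri(c1,p1,c2,p2):
    A=[];b=[]
    for c,p in((c1,p1),(c2,p2)):
        o,d=ray(c,*p);d=d/np.linalg.norm(d);P=np.eye(3)-np.outer(d,d);A.append(P);b.append(P@o)
    return np.linalg.lstsq(np.vstack(A),np.hstack(b),rcond=None)[0]
E
python3 - <<'E'
from h import *
import pickle
cs={}
for n in('scene','top','wrist'):
    c=bot.camera(n);cs[n]=c;cv2.imwrite(f'pics/{n}0.png',c['img']);print(n,{k:c[k] for k in c if k!='img'})
pickle.dump(cs,open('c0.pkl','wb'))
print(bot.get_obs())
E
```

```text
scene {'vfov': 51.28053030927649, 'cx': 318.1511398214991, 'cy': 236.64270367397236, 'xyz': array([1.1680898 , 0.35005496, 0.54120517]), 'attitude': array([-127.47289351,    1.18383753,  117.42103243])}
top {'vfov': 57.92418356134821, 'cx': 315.3368173275778, 'cy': 238.4994790518453, 'xyz': array([0.50879327, 0.09766261, 0.78500209]), 'attitude': array([-168.89108207,   -0.53649166,  -89.33529999])}
wrist {'vfov': 59.15680022258415, 'cx': 322.90529476105587, 'cy': 236.31827341695757, 'xyz': array([0.17654268, 0.52778226, 0.37348215]), 'attitude': array([1.61585480e+02, 5.61069043e-02, 6.30732824e+01])}
{'time': 0.15, 'q': array([ 6.30816656e+01,  5.00155329e+00,  1.00462499e+01,  9.51011285e+01,
       -4.15329589e-04,  9.00013267e+01]), 'qd': array([ 0.02310368, -0.1954245 ,  0.12653436, -0.08181135, -0.00438329,
       -0.12008426]), 'joint_efforts': array([ 8.73480640e-04, -5.20760679e+01,  4.65045440e+01,  1.38588596e-02,
       -9.11547318e-06, -3.50544916e-06]), 'ee_pos': array([0.24891577, 0.49024635, 0.23078033]), 'tcp_rot': array([-1.79943568e+02,  4.16636076e-04,  1.53080339e+02]), 'wrist_force': array([-0.56829565,  0.33639188, -0.2006663 ]), 'torque': array([ 0.04299972, -0.00923546,  0.03333642]), 'grasp_force': 0.0, 'opening': 0.08559978983647835}
```

View pics/top0.png

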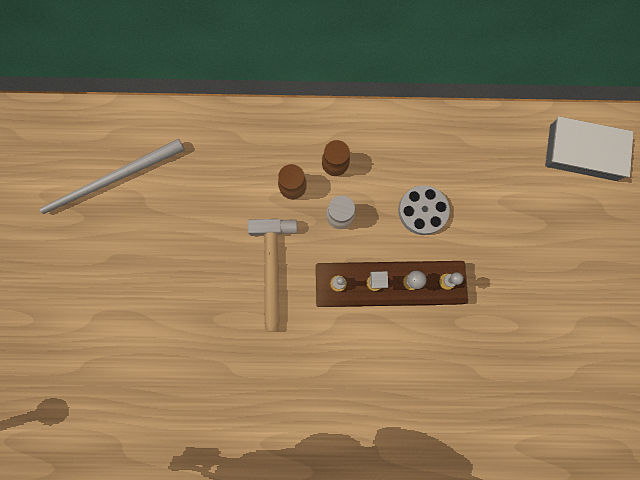

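View pics/scene0.png

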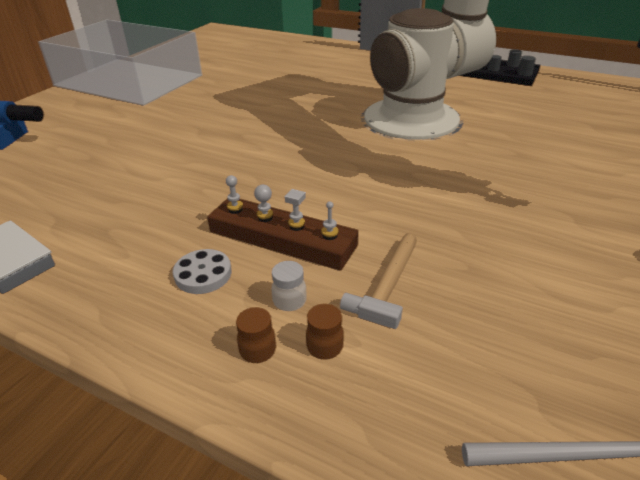

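Top view: from left to right, small ball (339,282), flat head (379,280), large ball (416,281) and middle ball (455,279). The scene view has the same order reversed: middle (231,182), large (263,193), flat (295,197), small (330,206). Both pictures put the jar, wheel and hammer clear of the row. Next I check a close crop and triangulate.

Run:
```python
from h import *
import pickle
cs=pickle.load(open('c0.pkl','rb'));T,S=cs['top'],cs['scene']
a=cv2.resize(T['img'][255:315,305:485],None,fx=4.4,fy=4.4,interpolation=cv2.INTER_CUBIC)
b=cv2.resize(S['img'][165:270,200:365],None,fx=3,fy=3,interpolation=cv2.INTER_CUBIC)
o=np.zeros((264+315,792,3),np.uint8);o[:264]=a;o[264:,:495]=b;cv2.imwrite('pics/crop1.png',o)
# stand outline from top view at z=.037
hsv=cv2.cvtColor(T['img'],cv2.COLOR_BGR2HSV)
m=((hsv[...,2]<110)&(hsv[...,1]>80)).astype(np.uint8);m[:250]=0;m[320:]=0;m[:,:308]=0;m[:,475:]=0
m=cv2.morphologyEx(m,cv2.MORPH_CLOSE,np.ones((15,15)))
ct=max(cv2.findContours(m,0,2)[0],key=cv2.contourArea);r=cv2.minAreaRect(ct);print(r)
bp=[onz(T,*p,.037)[:2] for p in cv2.boxPoints(r)];print(np.round(bp,4))
tp=dict(small=(339.5,281),flat=(379,280),large=(416,280.5),middle=(456,279))
sp=dict(small=(330,206),flat=(295,197),large=(263,193),middle=(231,182))
for k in tp: print(k,np.round(tri(T,tp[k],S,sp[k]),4))
```

```text
((394.8958435058594, 283.3298034667969), (44.27584457397461, 158.3869171142578), 89.10482788085938)
[[ 0.6133  0.0918]
 [ 0.6213 -0.1848]
 [ 0.5447 -0.1815]
 [ 0.5372  0.0898]]
small [0.5759 0.0536 0.0948]
flat [ 0.5782 -0.0092  0.0956]
large [ 0.5792 -0.0708  0.0869]
middle [ 0.5819 -0.1336  0.0935]
```

View pics/crop1.png

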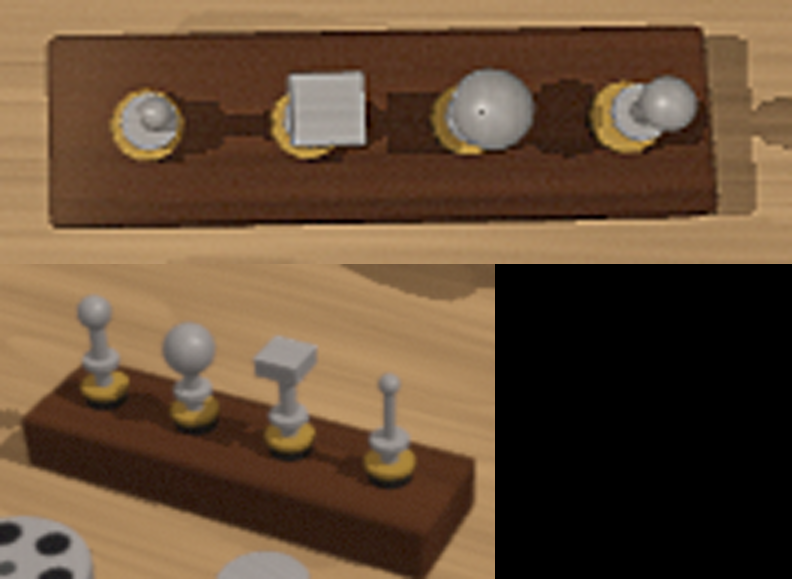

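Order is confirmed: from +y to -y it is small, flat, large, middle. Look-alikes are the flat head at (379,280) against the three balls, and the two brown jars at (292,181) and (336,157) against the clear jar at (341,212). Now I shut the fingers, turn to yaw 90 and go above the large ball.

Request:
play_rows(steps=[[[0, 0, 0, 0.11], [0, 0, 0, 0.11], [0, 0, 0, 0.11], [0, 0, 0, 0.11], [0, 0, 0, 0.11]]], gripper=0, squeeze=20)

```text
time: 0.57
ee_pos: [0.2489, 0.4903, 0.231]
tcp_rot: [-180.0, 0.0, 121.3]
wrist_force: [-0.3, 0.6, 0.7]
opening: 0.0255
grasp_force: 0.0
```

Request:
play_rows(steps=[[[0, 0, 0, 0.11], [0, 0, 0, 0.11], [0, 0, 0, 0.11], [0, 0, 0, 0.11], [0, 0, 0, 0.11]]])

```text
time: 0.98
ee_pos: [0.2489, 0.4903, 0.231]
tcp_rot: [-180.0, 0.0, 89.7]
wrist_force: [0.4, -0.0, -0.1]
opening: -0.0002
grasp_force: 0.0
```

Run:
```python
from h import *
import pickle
cs=pickle.load(open('c0.pkl','rb'));T,S=cs['top'],cs['scene']
tp=dict(small=(340.7,280.7),flat=(379.3,280),large=(416.4,279.8),middle=(456.8,278.4))
sp=dict(small=(329.7,205),flat=(295.3,194.7),large=(263,193.3),middle=(231.3,181))
for k in tp: print(k,np.round(tri(T,tp[k],S,sp[k]),4))
o=bot.get_obs();print(o['ee_pos'],o['tcp_rot'],o['opening'],o['q'])
```

```text
small [0.576  0.0524 0.0966]
flat [ 0.5777 -0.0089  0.0999]
large [ 0.5801 -0.071   0.0869]
middle [ 0.5822 -0.1334  0.096 ]
[0.24894593 0.49030061 0.23096637] [-1.79985299e+02  3.26525182e-02  8.97451759e+01] -0.00019745529330569055 [ 6.30819929e+01  4.99278995e+00  1.00576292e+01  9.51006167e+01
 -1.51457372e-03  1.53336822e+02]
```

Request:
play_rows(steps=[[[-0.028, 0.0165, 0.0015, 0], [-0.028, 0.0165, 0.0015, 0], [-0.028, 0.0165, 0.0015, 0], [-0.028, 0.0165, 0.0015, 0], [-0.028, 0.0165, 0.0015, 0]]])

```text
time: 1.4
ee_pos: [0.332, 0.3491, 0.2235]
tcp_rot: [-180.0, 0.0, 90.1]
wrist_force: [0.7, 0.3, 0.6]
opening: 0.0
grasp_force: 0.0
```

Request:
play_rows(steps=[[[-0.028, 0.0165, 0.0015, 0], [-0.028, 0.0165, 0.0015, 0], [-0.028, 0.0165, 0.0015, 0], [-0.028, 0.0165, 0.0015, 0], [-0.028, 0.0165, 0.0015, 0]]])

```text
time: 1.82
ee_pos: [0.4147, 0.209, 0.2161]
tcp_rot: [-180.0, 0.0, 90.1]
wrist_force: [0.6, 0.1, -0.4]
opening: -0.0001
grasp_force: 0.0
```

Request:
play_rows(steps=[[[-0.028, 0.0165, 0.0015, 0], [-0.028, 0.0165, 0.0015, 0], [-0.028, 0.0165, 0.0015, 0], [-0.028, 0.0165, 0.0015, 0], [-0.028, 0.0165, 0.0015, 0]]])

```text
time: 2.23
ee_pos: [0.4974, 0.0691, 0.2086]
tcp_rot: [-180.0, -0.0, 90.1]
wrist_force: [0.7, 1.0, 0.0]
opening: 0.0001
grasp_force: 0.0
```

Request:
play_rows(steps=[[[-0.028, 0.0165, 0.0015, 0], [-0.028, 0.0165, 0.0015, 0], [-0.028, 0.0165, 0.0015, 0], [-0.028, 0.0165, 0.0015, 0], [-0.028, 0.0165, 0.0015, 0]]])

```text
time: 2.65
ee_pos: [0.58, -0.0709, 0.2009]
tcp_rot: [-180.0, -0.0, 90.0]
wrist_force: [0.3, 0.9, 0.4]
opening: 0.0005
grasp_force: 0.0
```

Run:
```python
from h import *
import pickle
w=bot.camera('wrist');pickle.dump(w,open('w1.pkl','wb'));cv2.imwrite('pics/w1.png',w['img'])
o=bot.get_obs();print(o['ee_pos'],o['tcp_rot'],o['q'],w['xyz'],w['attitude'])
```

```text
[ 0.58194636 -0.07492882  0.19943899] [-1.79966579e+02  9.38099146e-02  8.99124459e+01] [-7.28954264  9.55243996 11.58342834 92.05238536 -0.09725973 82.79805698] [0.57983534 0.01087301 0.34374769] [ 1.61619976e+02 -1.53916050e-02  3.81093111e-02]
```

View pics/w1.png

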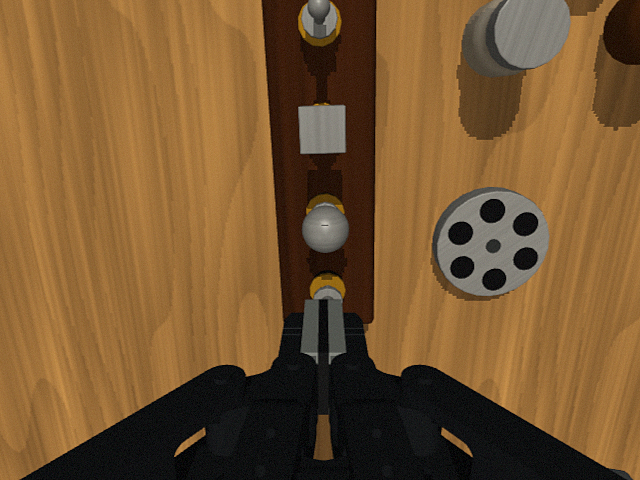

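Wrist view: large ball at (325,229), flat head (322,129), small ball (319,8). The fingers hide the middle ball, and the wheel (491,244) and jar (520,40) are well clear. Cross-check with this view.

Run:
```python
from h import *
import pickle
cs=pickle.load(open('c0.pkl','rb'));T,S=cs['top'],cs['scene'];w=pickle.load(open('w1.pkl','rb'))
for k,t,s,p in(('large',(416.4,279.8),(263,193.3),(325.5,229)),('flat',(379.3,280),(295.3,194.7),(322.3,129.5)),('small',(340.7,280.7),(329.7,205),(319,8))):
    print(k,tri(T,t,w,p).round(4),tri(S,s,w,p).round(4),onz(w,*p,.09).round(4))
o=bot.get_obs();print(o['time'],o['ee_pos'],o['tcp_rot'],o['wrist_force'])
```

```text
large [ 0.5819 -0.0752  0.0694] [ 0.5817 -0.0693  0.0882] [ 0.5816 -0.0686  0.09  ]
flat [ 0.5787 -0.0081  0.0997] [ 0.5797 -0.0071  0.1015] [ 0.5796 -0.0078  0.09  ]
small [0.5767 0.0527 0.1035] [0.5778 0.0541 0.0981] [0.5778 0.0556 0.09  ]
2.7 [ 0.58194636 -0.07492882  0.19943899] [-1.79966579e+02  9.38099146e-02  8.99124459e+01] [-3.96532353 -1.7360122  -2.11139505]
```

Request:
play_rows(steps=[[[0, 0, 0.015, 0], [0, 0, 0.015, 0], [0, 0, 0.015, 0], [0, 0, 0.012, 0], [0, 0, 0.01, 0]]])

```text
time: 3.12
ee_pos: [0.5792, -0.0692, 0.1329]
tcp_rot: [-179.9, -0.0, 90.1]
wrist_force: [0.3, -0.1, 1.7]
opening: 0.0
grasp_force: 0.0
```

Request:
play_rows(steps=[[[-0.0005, 0.001, 0.007, 0], [0, 0.0005, 0.006, 0], [0, 0, 0.005, 0], [0, 0, 0.003, 0], [0, 0, 0.002, 0]]])

```text
time: 3.53
ee_pos: [0.5811, -0.0697, 0.1112]
tcp_rot: [180.0, 0.0, 90.1]
wrist_force: [-0.1, 1.1, -0.5]
opening: -0.0
grasp_force: 0.0
```

Request:
play_rows(steps=[[[0, 0, 0.001, 0], [0, 0, 0.001, 0], [0, 0, 0.001, 0], [0, 0, 0.001, 0], [0, 0, 0.001, 0]]])

```text
time: 3.95
ee_pos: [0.5812, -0.0698, 0.1064]
tcp_rot: [180.0, 0.0, 90.1]
wrist_force: [-0.4, 0.1, 0.4]
opening: 0.0005
grasp_force: 0.0
```

Request:
play_rows(steps=[[[0, 0, 0.001, 0], [0, 0, 0.001, 0], [0, 0, 0.001, 0], [0, 0, 0.001, 0], [0, 0, 0.001, 0]]])

```text
time: 4.37
ee_pos: [0.5812, -0.0698, 0.1016]
tcp_rot: [180.0, 0.0, 90.1]
wrist_force: [-0.6, -0.1, 4.4]
opening: -0.0002
grasp_force: 2.2
```

Request:
play_rows(steps=[[[0, 0, 0.001, 0], [0, 0, 0.001, 0], [0, 0, 0.001, 0], [0, 0, 0.001, 0], [0, 0, 0.001, 0]]])

```text
time: 4.78
ee_pos: [0.5811, -0.0698, 0.0963]
tcp_rot: [180.0, 0.0, 90.1]
wrist_force: [-1.1, 1.0, 5.2]
opening: 0.0004
grasp_force: 2.3
```

Contact is at about 5 N, the punch's friction. Continue until the force rises at the bush.

Request:
play_rows(steps=[[[0, 0, 0.001, 0], [0, 0, 0.001, 0], [0, 0, 0.001, 0], [0, 0, 0.0005, 0], [0, 0, 0, 0]]])

```text
time: 5.2
ee_pos: [0.581, -0.0698, 0.0926]
tcp_rot: [-180.0, -0.0, 90.1]
wrist_force: [-0.2, 0.2, 3.9]
opening: -0.0003
grasp_force: 1.9
```

Request:
play_rows(steps=[[[0, 0, 0.0005, 0], [0, 0, 0.0005, 0], [0, 0, 0.0005, 0], [0, 0, 0.0005, 0], [0, 0, 0, 0]]])

```text
time: 5.62
ee_pos: [0.5812, -0.0698, 0.0913]
tcp_rot: [180.0, 0.0, 90.1]
wrist_force: [-1.3, 0.6, 8.6]
opening: -0.0002
grasp_force: 4.1
```

Request:
play_rows(steps=[[[0, 0, 0.0005, 0], [0, 0, 0.0005, 0], [0, 0, 0, 0], [0, 0, 0, 0], [0, 0, 0, 0]]])

```text
time: 6.03
ee_pos: [0.5813, -0.0698, 0.0908]
tcp_rot: [179.9, 0.0, 90.1]
wrist_force: [-2.4, -0.3, 10.9]
opening: 0.0
grasp_force: 5.1
```

The large punch is home, bush compressed. Retreat and shift 62 mm to the middle ball.

Request:
play_rows(steps=[[[0, 0, -0.002, 0], [0, 0, -0.006, 0], [0, 0, -0.012, 0], [0, 0, -0.015, 0], [0, 0, -0.015, 0]]])

```text
time: 6.45
ee_pos: [0.5807, -0.0697, 0.1404]
tcp_rot: [-179.9, -0.0, 90.1]
wrist_force: [-0.3, 0.3, 0.6]
opening: 0.0001
grasp_force: 0.0
```

Request:
play_rows(steps=[[[-0.012, 0, 0, 0], [-0.02, 0.001, 0, 0], [-0.02, 0.001, 0, 0], [-0.01, 0, 0, 0], [0, 0, 0, 0]]])

```text
time: 6.87
ee_pos: [0.5828, -0.1338, 0.1393]
tcp_rot: [-180.0, 0.0, 89.9]
wrist_force: [0.2, 0.3, -1.4]
opening: -0.0
grasp_force: 0.0
```

Run:
```python
from h import *
S=bot.camera('scene');T=bot.camera('top');o=bot.get_obs();print(o['ee_pos'],o['wrist_force'])
a=cv2.resize(T['img'][235:325,305:485],None,fx=3,fy=3,interpolation=cv2.INTER_CUBIC)
b=cv2.resize(S['img'][135:270,190:365],None,fx=2.4,fy=2.4,interpolation=cv2.INTER_CUBIC)
im=np.zeros((600,540,3),np.uint8);im[:270]=a;im[270:270+b.shape[0],:b.shape[1]]=b;cv2.imwrite('pics/c2.png',im)
```

```text
[ 0.58287998 -0.13184412  0.13945139] [0.87813751 0.11234247 0.07620373]
```

View pics/c2.png

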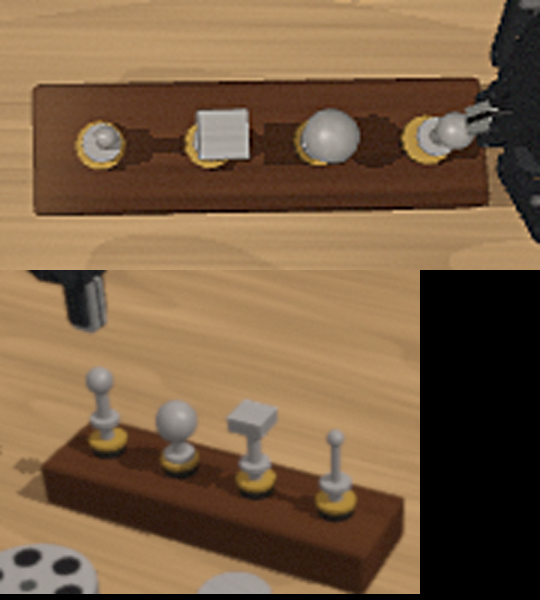

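The large punch (330,135 in the top crop) sits low, its collar on the bush. The fingertips line up over the middle ball (98,380 in the scene crop). Press it.

Request:
play_rows(steps=[[[0, 0, 0.008, 0], [0, 0, 0.008, 0], [0, 0, 0.006, 0], [0, 0, 0.004, 0], [0, 0, 0.002, 0]]])

```text
time: 7.38
ee_pos: [0.5826, -0.1312, 0.1105]
tcp_rot: [-179.9, -0.0, 90.1]
wrist_force: [-1.0, -0.3, -0.2]
opening: 0.0002
grasp_force: 0.0
```

Request:
play_rows(steps=[[[0, 0, 0.001, 0], [0, 0, 0.001, 0], [0, 0, 0.001, 0], [0, 0, 0.001, 0], [0, 0, 0.001, 0]]])

```text
time: 7.8
ee_pos: [0.5832, -0.1318, 0.1069]
tcp_rot: [180.0, 0.0, 90.1]
wrist_force: [-0.1, -0.2, 0.2]
opening: 0.0
grasp_force: 0.1
```

Request:
play_rows(steps=[[[0, 0, 0.001, 0], [0, 0, 0.001, 0], [0, 0, 0.001, 0], [0, 0, 0.001, 0], [0, 0, 0.001, 0]]])

```text
time: 8.22
ee_pos: [0.5833, -0.1318, 0.1021]
tcp_rot: [180.0, 0.0, 90.1]
wrist_force: [-0.1, -0.0, 4.8]
opening: 0.0002
grasp_force: 2.3
```

Request:
play_rows(steps=[[[0, 0, 0.001, 0], [0, 0, 0.001, 0], [0, 0, 0.001, 0], [0, 0, 0.001, 0], [0, 0, 0.001, 0]]])

```text
time: 8.63
ee_pos: [0.5832, -0.1318, 0.0967]
tcp_rot: [180.0, 0.0, 90.1]
wrist_force: [0.6, 0.4, 4.2]
opening: 0.0
grasp_force: 2.3
```

Request:
play_rows(steps=[[[0, 0, 0.001, 0], [0, 0, 0.001, 0], [0, 0, 0.001, 0], [0, 0, 0.001, 0], [0, 0, 0.0005, 0]]])

```text
time: 9.05
ee_pos: [0.5831, -0.1318, 0.0922]
tcp_rot: [180.0, 0.0, 90.1]
wrist_force: [0.8, 0.1, 5.8]
opening: 0.0
grasp_force: 2.6
```

Request:
play_rows(steps=[[[0, 0, 0.0005, 0], [0, 0, 0.0005, 0], [0, 0, 0.0005, 0], [0, 0, 0, 0], [0, 0, 0, 0]]])

```text
time: 9.47
ee_pos: [0.5833, -0.1318, 0.0914]
tcp_rot: [180.0, 0.0, 90.1]
wrist_force: [-0.4, -0.2, 8.2]
opening: 0.0
grasp_force: 3.9
```

Request:
play_rows(steps=[[[0, 0, 0.0005, 0], [0, 0, 0.0005, 0], [0, 0, 0, 0], [0, 0, 0, 0], [0, 0, 0, 0]]])

```text
time: 9.88
ee_pos: [0.5834, -0.1318, 0.0907]
tcp_rot: [179.9, 0.0, 90.1]
wrist_force: [-1.6, -0.7, 10.8]
opening: -0.0005
grasp_force: 5.0
```

Request:
play_rows(steps=[[[0, 0, -0.002, 0], [0, 0, -0.006, 0], [0, 0, -0.012, 0], [0, 0, -0.015, 0], [0, 0, -0.015, 0]]])

```text
time: 10.3
ee_pos: [0.5826, -0.1316, 0.1403]
tcp_rot: [-179.9, -0.0, 90.1]
wrist_force: [0.6, 0.1, 0.1]
opening: -0.0002
grasp_force: 0.0
```

Request:
play_rows(steps=[[[0.01, 0, 0, 0], [0.02, -0.001, 0, 0], [0.025, -0.001, 0, 0], [0.025, -0.001, 0, 0], [0.025, -0.001, 0, 0]]])

```text
time: 10.72
ee_pos: [0.5785, -0.0253, 0.1393]
tcp_rot: [-179.9, -0.0, 90.0]
wrist_force: [-0.1, 0.6, 0.7]
opening: -0.0004
grasp_force: 0.0
```

Request:
play_rows(steps=[[[0.025, -0.001, 0, 0], [0.025, -0.001, 0, 0], [0.02, -0.0005, 0, 0], [0.01, 0, 0, 0], [0, 0, 0, 0]]])

```text
time: 11.13
ee_pos: [0.5761, 0.0552, 0.1394]
tcp_rot: [-180.0, -0.0, 90.2]
wrist_force: [0.0, -0.0, 0.9]
opening: 0.0001
grasp_force: 0.0
```

Run:
```python
from h import *
S=bot.camera('scene');T=bot.camera('top');o=bot.get_obs();print(o['ee_pos'],o['wrist_force'])
a=cv2.resize(T['img'][235:325,305:485],None,fx=3,fy=3,interpolation=cv2.INTER_CUBIC)
b=cv2.resize(S['img'][135:270,190:365],None,fx=2.4,fy=2.4,interpolation=cv2.INTER_CUBIC)
im=np.zeros((600,540,3),np.uint8);im[:270]=a;im[270:270+b.shape[0],:b.shape[1]]=b;cv2.imwrite('pics/c3.png',im)
```

```text
[0.57629857 0.05309145 0.13954781] [0.04713726 0.02483372 0.19194474]
```

View pics/c3.png

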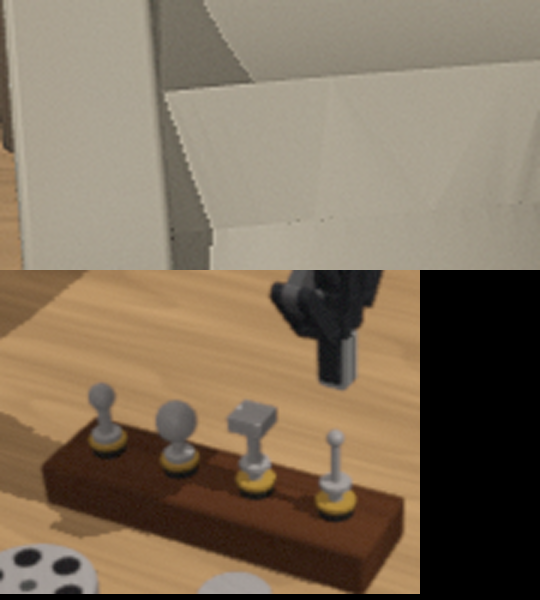

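The scene view shows large and middle down. The fingertips at (337,385) are straight above the small ball (335,437), and the flat head has not moved. Press the small one.

Request:
play_rows(steps=[[[0, 0, 0.008, 0], [0, 0.0005, 0.008, 0], [0, 0, 0.006, 0], [0, 0, 0.004, 0], [0, 0, 0.002, 0]]])

```text
time: 11.65
ee_pos: [0.5764, 0.0527, 0.1105]
tcp_rot: [-179.9, 0.0, 90.0]
wrist_force: [-0.3, 0.5, -0.3]
opening: -0.0002
grasp_force: 0.0
```

Request:
play_rows(steps=[[[0, 0, 0.001, 0], [0, 0, 0.001, 0], [0, 0, 0.001, 0], [0, 0, 0.001, 0], [0, 0, 0.001, 0]]])

```text
time: 12.07
ee_pos: [0.577, 0.0533, 0.1069]
tcp_rot: [180.0, -0.0, 90.1]
wrist_force: [-0.4, -0.5, -0.0]
opening: 0.0003
grasp_force: 0.0
```

Request:
play_rows(steps=[[[0, 0, 0.001, 0], [0, 0, 0.001, 0], [0, 0, 0.001, 0], [0, 0, 0.001, 0], [0, 0, 0.001, 0]]])

```text
time: 12.48
ee_pos: [0.5771, 0.0533, 0.1021]
tcp_rot: [180.0, -0.0, 90.1]
wrist_force: [-1.0, 0.0, 4.8]
opening: 0.0001
grasp_force: 2.2
```

Request:
play_rows(steps=[[[0, 0, 0.001, 0], [0, 0, 0.001, 0], [0, 0, 0.001, 0], [0, 0, 0.001, 0], [0, 0, 0.001, 0]]])

```text
time: 12.9
ee_pos: [0.577, 0.0533, 0.0968]
tcp_rot: [180.0, -0.0, 90.1]
wrist_force: [0.4, 0.2, 4.2]
opening: 0.0
grasp_force: 2.3
```

Request:
play_rows(steps=[[[0, 0, 0.001, 0], [0, 0, 0.001, 0], [0, 0, 0.001, 0], [0, 0, 0.001, 0], [0, 0, 0.0005, 0]]])

```text
time: 13.32
ee_pos: [0.5769, 0.0532, 0.0921]
tcp_rot: [-180.0, 0.0, 90.1]
wrist_force: [0.5, 0.0, 4.6]
opening: -0.0
grasp_force: 2.4
```

Request:
play_rows(steps=[[[0, 0, 0.0005, 0], [0, 0, 0.0005, 0], [0, 0, 0.0005, 0], [0, 0, 0.0005, 0], [0, 0, 0.0005, 0]]])

```text
time: 13.73
ee_pos: [0.5772, 0.0532, 0.0905]
tcp_rot: [179.9, -0.0, 90.1]
wrist_force: [-1.2, -0.0, 9.5]
opening: -0.0
grasp_force: 5.2
```

Home as well. Hold, retreat, and check before handing in.

Request:
play_rows(steps=[[[0, 0, 0, 0], [0, 0, 0, 0], [0, 0, 0, 0], [0, 0, -0.002, 0], [0, 0, -0.006, 0]]])

```text
time: 14.15
ee_pos: [0.5764, 0.0532, 0.0971]
tcp_rot: [-179.9, 0.0, 90.1]
wrist_force: [-0.3, 0.3, -0.2]
opening: 0.0001
grasp_force: 0.0
```

Request:
play_rows(steps=[[[0, 0, -0.012, 0], [0, 0, -0.02, 0], [0, 0, -0.02, 0], [0, 0, -0.02, 0], [0, 0, -0.01, 0]]])

```text
time: 14.57
ee_pos: [0.5774, 0.0533, 0.1827]
tcp_rot: [179.9, -0.0, 90.1]
wrist_force: [0.7, 0.6, 1.0]
opening: -0.0
grasp_force: 0.0
```

Request:
play_rows(steps=[[[0, 0, 0, 0], [0, 0, 0, 0], [0, 0, 0, 0], [0, 0, 0, 0], [0, 0, 0, 0]]])

```text
time: 14.98
ee_pos: [0.5765, 0.0532, 0.1786]
tcp_rot: [-179.9, 0.0, 90.1]
wrist_force: [0.5, -1.6, -0.3]
opening: 0.0001
grasp_force: 0.0
```

Run:
```python
from h import *
S=bot.camera('scene');o=bot.get_obs();print(o['ee_pos'],o['wrist_force'])
cv2.imwrite('pics/c4.png',cv2.resize(S['img'][135:340,165:430],None,fx=2.9,fy=2.9,interpolation=cv2.INTER_CUBIC))
```

```text
[0.57654724 0.05320603 0.17882227] [-0.03664248 -0.03584696 -0.36643829]
```

View pics/c4.png

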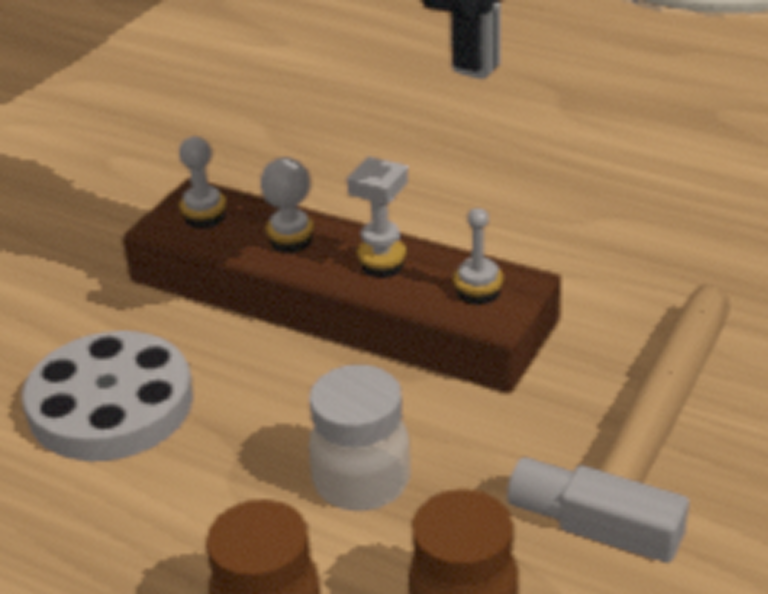

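The three ball punches at (195,205), (289,230) and (478,278) have their collars on the bushes. The flat head (380,175) is still raised, nothing else has moved and the fingers are clear.

```bash
python3 -c "
from workcell import bot
print(bot.job_done())"
```

```text
the job is handed in; nothing more can be done
None
```

I pressed the three ball-headed punches home in order (large, middle, small) at no more than about 11 N measured; the final picture shows the flat punch, jar, die wheel and hammer undisturbed, and the job is handed in, with no verdict returned.

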